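Load the holder jig in order, then draw the sprung pointer rod to its length mark and hold

ROBOT

A 6-joint arm with a two-finger parallel gripper is mounted at the origin on a cart in front of the work surface, level with it; the furniture and walls round the work are solid. World frame = base frame: x ahead of the robot, y to its left, z up, the work surface at z = 0. Lengths are in m, angles in rad, forces in N, time in s.
With the tool pointing down it reaches from about 0.35 to 0.775 m from the base axis. Payload 5.5 kg.
Tool frame: the origin (TCP) lies midway between the tips of the shut fingers; the grasp point (between the pads) lies 19 mm behind it; z points along the fingers, y is the line along which they close (so a half turn about z gives the same grasp; the last joint's range is limited). The gripper opens to 85 mm and grips with 20 to 120 N. Pads are 22 mm wide; open, the fingers measure 114 mm over their backs; the gripper's body (76 mm by 85 mm) begins 54 mm behind the grasp point. The pads swing forward as they close: fully open they stand 13 mm farther back than shut.
Start: joints at [-1.468, 0.313, 0.046, 1.304, 0, 1.431], TCP at [0.138, -0.558, 0.231] pointing down, gripper open.
Joint ranges: [-2.76, 2.76], [-0.86, 1.69], [-1.03, 1.26], [-2.2, 2.34], [-1.47, 1.5], [-3.14, 3.14]. Speed limits (rad/s): [2.57, 2.57, 3.14, 3.14, 3.14, 3.14].

INTERFACE

Orientations are given as a unit quaternion [w, x, y, z].
In Python, from workcell import telemetry, imaging, env gives the robot as it stands. The module is installed in compiled form; this text tells all that it offers.
- The arm moves only by the tool step_arm, never from a script. Its argument "moves" is a list of rows, each a list of 3 entries, a list of its own where there are three numbers: the shift along the tool's x, y, z in mm, then the turn, a rotation vector about the tool's x, y, z in rad, then the finger opening in mm, from 0 to 85.4. A call has 1 to 8 rows; each row is the pose to reach, as a shift and turn from the pose commanded when the call began, along the tool's axes at that moment; what a row does not reach only later rows make up. A row lasts 1/12 s, in which the tool goes at most 41.7 mm and 7.16 degrees, less where a joint would pass 70% of its speed; a pose out of reach is approached as far as the arm can. A call with a gripper value outside its range is refused whole. The fingers move at their own pace and stop on an object; "grip_force" is the grip in N (left out, the last holds). Time passes only in rows, so rows that repeat a pose let the fingers close. It gives the time, the measured TCP pose, the force, the opening and the grip force at its end, in the units of the state.
- telemetry.get_state(): the state, without advancing time (a new reading comes with each control period).
- imaging.read_camera(name): name is "scene" or "top" or "wrist"; returns the picture (400x640x3 uint8, red, green, blue); there is no depth.
- imaging.camera_params(name): a dict with "camera_matrix" (3x3 intrinsics, pixels), "pose" (4x4, takes a point from camera to world coordinates). Camera axes: x right, y up, looking along -z (the intrinsics and any distortion apply to the point x, -y, -z); pixel columns grow to the right and rows downward; lengths in m; the calibration is good to about 2 mm. A picture is of the moment at which its call begins: read the wrist's pose just before it. camera_params takes no time and is no camera call; for the wrist camera it gives the pose at the moment of the call.
- env.hand_in(): hands the job in; it is judged then, once.
The state is a dict: "clock": time; "joint_pos": joint angles; "qvel": joint speeds; "tau": joint torques, N m; "tcp_pos": TCP position; "orientation": TCP orientation; "wrist_force": force on the tool from outside, world axes, zero at the start; "ft_torque": the same for the moment, N m; "finger_gap": finger opening in m; "grip_force": force on a finger pad.
Only numpy, scipy, OpenCV 4.12 (cv2) and the standard library are available. Lean on these libraries where they do the work, as an engineer would, in place of code of your own. Each camera call takes 0.05 s, during which the arm holds its last target. There are 200 camera calls.

TASK

Load the jig on the bench in order: first stand the tall post holder upright in pocket one (the one-dot pocket, nearest the rod's barrel) and let go, then the short post holder in pocket two, the middle one, each fully down in its pocket. Then take the sprung pointer rod by its upright handle, pull it out against its spring until the pointer blade stands exactly opposite the blade of the length mark on the rail, and finish while still holding it there, without letting go. Leave the eyepiece, the small tape roll and the clamping fork where they are.

Things in the scene. Friction and masses are not known exactly. Their poses are not given: they have to be found in the camera images.
- jig: Aluminium jig plate fixed to the bench, 20 mm thick, x from -80 to +65 mm, y from -150 to +150 mm; origin at bench height, z up. Three round pockets 36 mm across, 8 mm deep, at x = +35 mm and y = +60, 0, -60 mm are numbered by one, two, three small dots. The sprung rod lies along y at x = -40 mm; a low rail at x = -69 mm carries the length mark.
- barrel_mouth (a point): Centre of the mouth of the rod's dark barrel (jig x = -40 mm, y = +40 mm, 45 mm above the bench). The barrel, 22 to 26 mm thick (saddle tops 59 mm above the bench), is fixed on the jig from here to y = +147 mm; the rod comes out towards the jig's -y
- pocket1 (a point): Centre of the floor of pocket one (one dot, nearest the barrel end, jig y = +60 mm), 12 mm above the bench; the pocket's rim is 20 mm above the bench. Axes as the jig's.
- pocket2 (a point): Centre of the floor of pocket two (two dots, the middle pocket), 12 mm above the bench. Axes as the jig's.
- tall_holder: Loose tall post holder: upright black tube 31 mm in diameter and 64 mm tall, 0.08 to 0.16 kg, with a brass thumbscrew on the side at its -x. Origin at its underside, 4 mm from the tube's axis towards the thumbscrew; z up along the tube.
- tall_foot (a point): Centre of the tall holder's underside, on the tube's axis.
- short_holder: Loose short post holder: upright white tube 31 mm in diameter and 38 mm tall, 0.06 to 0.13 kg, with a brass thumbscrew on the side at its -x. Origin at its underside, 4 mm from the tube's axis towards the thumbscrew; z up along the tube.
- short_foot (a point): Centre of the short holder's underside, on the tube's axis.
- pointer_rod (a joint): How far the telescoping pointer rod is drawn out of its barrel, in m: 0 at rest, at most 0.115; it grows as the rod moves along the jig's -y. A spring pulls it back with about 2 N at 0 and 70 N/m more as it comes out (about 8.5 N at 0.09); it slides back home when let go.
- handle (a point): Middle of the rod's upright black handle: a round post 16 mm in diameter that stands on the rod's end, its free part from 55 to 95 mm above the bench; this point is 75 mm above the bench. It is 50 mm from the barrel's mouth at rest and moves with the rod. Axes as the jig's.
- pointer_tip (a point): End of the thin pointer blade (3 mm wide) that sticks out from the rod under the handle towards the jig's -x, 42 mm above the bench. It has the same jig y as the handle's axis and moves with the rod. Axes as the jig's.
- mark (a point): Top of the thin upright blade (3 mm wide) of the length mark, a small fixed clamp on the rail, 42 mm above the bench, about 1 mm beyond the pointer's path. The mark is reached when pointer tip and mark have the same jig y; that is 0.05 to 0.09 m from the rest position. Axes as the jig's.
- eyepiece: Bystander, loose: black eyepiece 33 mm in diameter, 47 mm tall, standing; origin at the centre of its underside.
- kapton_roll: Bystander, loose: small amber tape roll, 53 mm in diameter, 12 mm high, lying flat; origin at the centre of its underside.
- clamp_fork: Bystander, loose: black clamping fork 24 x 61 x 14 mm, lying flat; origin at the centre of its underside.
Not all that is in view belongs to the job. Leave any pink or red look-alike of the short_holder alone.

How it is judged:
On the way, in this order (a step that is already met when the one before it is completed fails the run):
1. the tall post holder stands fully down in pocket one, let go, while the short one is not yet in pocket two (horizontal distance between tall_foot and pocket1 below 0.005 m and z of tall_foot in the frame of pocket1 below 0.003 m and angle between tall_holder's own z axis and vertical below 0.08 rad and contact force between the fingers and tall_holder below 0.1 N and linear speed of tall_holder below 0.03 m/s and horizontal distance between short_foot and pocket2 above 0.03 m), for 0.2 s.
2. the short post holder stands fully down in pocket two, let go, the tall one still in pocket one (horizontal distance between tall_foot and pocket1 below 0.005 m and z of tall_foot in the frame of pocket1 below 0.003 m and angle between each of tall_holder, short_holder's own z axis and vertical below 0.08 rad and contact force between the fingers and tall_holder below 0.1 N and linear speed of each of tall_holder, short_holder below 0.03 m/s and horizontal distance between short_foot and pocket2 below 0.005 m and z of short_foot in the frame of pocket2 below 0.003 m and contact force between the fingers and short_holder below 0.1 N), for 0.2 s.
3. the rod is held by the fingers with its pointer at the mark (all of step 2 and y of pointer_tip in the frame of mark between -0.004 and 0.004 m and contact force between the fingers and pointer_rod above 1 N and velocity of joint pointer_rod between -0.02 and 0.02 m/s), for 0.3 s.
At the end, for the whole second after the job is handed in: Tall holder in pocket one, short in pocket two (within 5 mm of centre, 3 mm of the floor, upright within 0.08 rad, untouched by the fingers); the fingers still hold the rod at rest (over 1 N) with its pointer within 4 mm of the mark along the rod (all of step 3); the arm keeps its last pose, push and grip.
It fails at once if the standing eyepiece is pushed more than 15 mm from its place (distance of eyepiece from where it was at the start of the episode above 0.015 m).
It fails at once if the small tape roll is pushed more than 15 mm from its place (distance of kapton_roll from where it was at the start of the episode above 0.015 m).
It fails at once if the clamping fork is pushed more than 15 mm from its place (distance of clamp_fork from where it was at the start of the episode above 0.015 m).
It also fails if it takes over 67 s, if anything falls off the work surface, if the arm or the gripper's body presses on something with over 40 N, if the wrist force passes 120 N, or if a joint passes its speed limit or range.

## Working session

There is one attempt and no reset: what is moved stays moved. The work goes in short steps, Python scripts to look and compute and a tool call to move; the robot and the scene stay as the last step left them, time stands still between calls to the robot, and variables do not carry over. Pictures are saved under pics/ and viewed, at most 10 in all, crops included, and the job is handed in when it is done.

Besides the shell and the picture viewer there is one more tool, called as name([rows], argument=value, ...), one row to a line, values as JSON. step_arm: Moves the arm, as the interface text tells. Its arguments: {"type":"object","properties":{"moves":{"type":"array"},"grip_force":{"type":"number"}},"required":["moves"]}

```bash
mkdir -p pics; cat > h.py <<'E'
import numpy as np, cv2
from workcell import telemetry, imaging, env
def shot(n,f=None):
    P=imaging.camera_params(n); im=imaging.read_camera(n)
    if f: cv2.imwrite('pics/'+f,im[:,:,::-1])
    return im,P
def ray(P,u,v):
    K=np.array(P['camera_matrix']);T=np.array(P['pose'])
    d=np.linalg.solve(K,[u,v,1]); d=T[:3,:3]@np.array([d[0],-d[1],-d[2]]); return T[:3,3],d
def onz(P,u,v,z):
    o,d=ray(P,u,v); return o+d*(z-o[2])/d[2]
def proj(P,p):
    K=np.array(P['camera_matrix']);T=np.array(P['pose'])
    c=T[:3,:3].T@(np.array(p)-T[:3,3]); q=K@np.array([c[0],-c[1],-c[2]]); return q[:2]/q[2]
E
python3 - <<'E'
from h import *
a,P=shot('scene','s0.png');b,Q=shot('top','t0.png')
for p in(P,Q):print({k:(np.round(v,3).tolist() if not isinstance(v,str) else v) for k,v in p.items()})
s=telemetry.get_state();print(s)
E
```

```text
{'camera_matrix': [[485.326, 0.0, 330.378], [0.0, 485.326, 196.317], [0.0, 0.0, 1.0]], 'pose': [[0.645, 0.374, -0.666, -0.368], [-0.764, 0.332, -0.554, -0.723], [0.014, 0.866, 0.5, 0.708], [0.0, 0.0, 0.0, 1.0]]}
{'camera_matrix': [[445.091, 0.0, 322.314], [0.0, 445.091, 196.934], [0.0, 0.0, 1.0]], 'pose': [[-0.013, 0.988, -0.153, 0.238], [-1.0, -0.013, 0.002, -0.048], [-0.0, 0.153, 0.988, 1.508], [0.0, 0.0, 0.0, 1.0]]}
{'clock': 0.1, 'joint_pos': array([-1.46758299e+00,  3.13950477e-01,  4.50809416e-02,  1.30358575e+00,
       -1.34553106e-05,  1.43118690e+00]), 'qvel': array([ 0.00199072, -0.00025375,  0.00369617,  0.00188315, -0.00064916,
       -0.00043962]), 'tau': array([ 4.52131731e-03, -4.81726062e+01,  2.99243474e+01,  1.26649736e-02,
       -2.38806939e-05,  2.22803259e-06]), 'tcp_pos': array([ 0.13818911, -0.55767869,  0.23047895]), 'orientation': array([-8.29463482e-04,  9.92638345e-01,  1.21113286e-01,  8.36751240e-06]), 'wrist_force': array([-0.04359866, -0.02833114,  0.12036409]), 'ft_torque': array([ 0.01857948, -0.03067177, -0.00408458]), 'grip_force': 0.0, 'finger_gap': 0.08539867625310796}
```

View pics/s0.png

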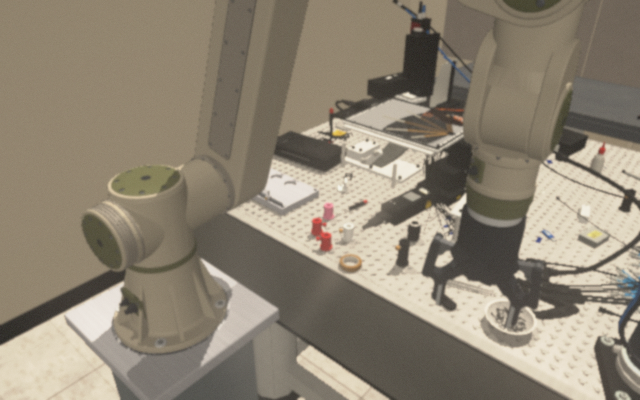

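View pics/t0.png

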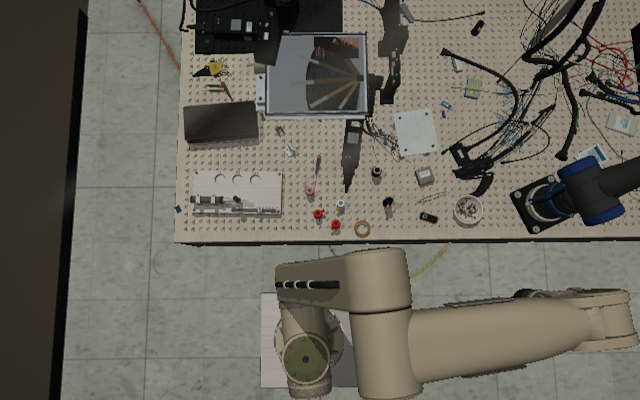

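```bash
python3 - <<'E'
from h import *
a=cv2.imread('pics/t0.png')[155:245,180:445]; b=cv2.imread('pics/s0.png')[170:290,220:480]
a=cv2.resize(a,None,fx=3,fy=3,interpolation=2);b=cv2.resize(b,(795,320),interpolation=2)
cv2.imwrite('pics/c0.png',np.vstack([a,b]))
P=imaging.camera_params('top')
for n,u,v,z in [('tall',388,203,.06),('eye',376,172,.045),('white',340,205,.038),('pink',309,190,.03),('jigTL',195,170,.02),('jigTR',281,172,.02),('jigBR',281,216,.02),('jigBL',194,214,.02),('p1?',221,180,.02),('p3?',256,180,.02)]: print(n,onz(P,u,v,z).round(3))
w,W=shot('wrist','w0.png')
T=np.array(W['pose']);print(T.round(3).tolist(),np.array(W['camera_matrix'])[0,0],W.keys())
E
```

```text
tall [ 0.439 -0.266  0.06 ]
eye [ 0.547 -0.232  0.045]
white [ 0.437 -0.109  0.038]
pink [ 0.491 -0.006  0.03 ]
jigTL [0.567 0.383 0.02 ]
jigTR [0.556 0.089 0.02 ]
jigBR [0.405 0.089 0.02 ]
jigBL [0.415 0.382 0.02 ]
p1? [0.531 0.293 0.02 ]
p3? [0.529 0.174 0.02 ]
[[0.24, 0.931, 0.274, 0.209], [-0.971, 0.231, 0.066, -0.54], [-0.002, -0.282, 0.959, 0.373], [0.0, 0.0, 0.0, 1.0]] 294.7479140671064 dict_keys(['camera_matrix', 'pose'])
```

View pics/c0.png

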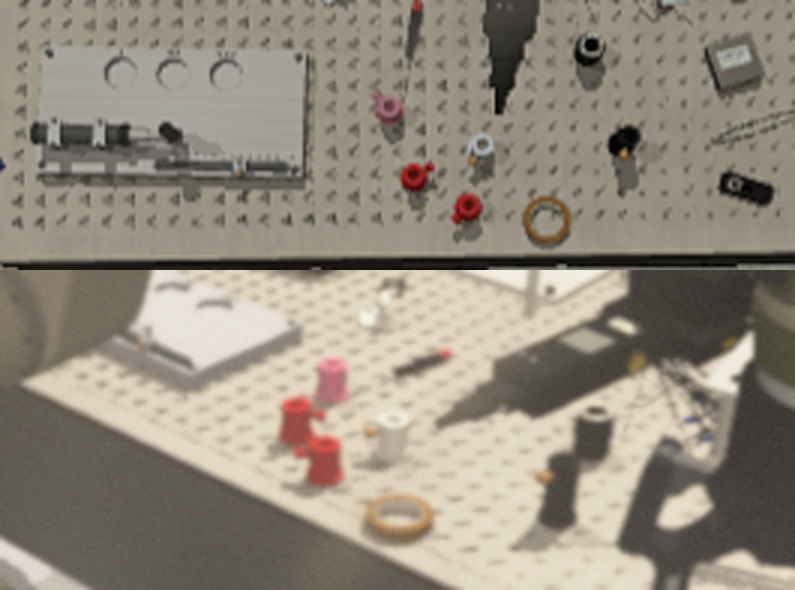

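Candidates (top px): black with brass screw (388,203) = tall holder; black without a screw (376,172) = eyepiece; white with brass screw (340,204) = short holder; pink (309,190), red (318,213) and (336,224) = look-alikes; roll (362,228); fork (429,217). Jig is at (237,194), with the barrel and the one-dot pocket on the left. Going above the tall holder for a close look.

```bash
cat >> h.py <<'E'
from scipy.spatial.transform import Rotation as Ro
def plan(p,yaw):
    s=telemetry.get_state();w,x,y,z=s['orientation'];R=Ro.from_quat([x,y,z,w])
    G=Ro.from_euler('z',yaw)*Ro.from_euler('x',np.pi)
    print('shift',(R.inv().apply(np.array(p)-s['tcp_pos'])*1000).round(1),'rot',(R.inv()*G).as_rotvec().round(4),'t',s['clock'],s['tcp_pos'].round(4))
E
python3 -c "
from h import *
plan([.42,-.26,.22],0)"
```

```text
shift [ 345.1 -221.3   11. ] rot [-0.0014  0.      0.2428] t 0.15 [ 0.1382 -0.5578  0.2306]
```

step_arm([
  [[30, -19, 2], [0, 0, 0], 85],
  [[60, -38, 4], [0, 0, 0], 85],
  [[92, -58, 6], [0, 0, 0], 85],
  [[124, -79, 8], [0, 0, 0], 85],
  [[157, -100, 10], [0, 0, 0], 85],
  [[190, -121, 11], [0, 0, 0], 85],
  [[223, -142, 11], [0, 0, 0], 85],
  [[256, -163, 11], [0, 0, 0], 85],
])

```text
clock: 0.82
tcp_pos: [0.3483, -0.3367, 0.2201]
orientation: [-0.0, 0.993, 0.121, -0.0]
wrist_force: [0.1, -0.7, 0.2]
finger_gap: 0.0851
grip_force: 0.0
```

step_arm([
  [[33, -21, 0], [0, 0, 0.08], 85],
  [[60, -39, 0], [0, 0, 0.16], 85],
  [[80, -52, 0], [0, 0, 0.22], 85],
  [[89, -58, 0], [0, 0, 0.243], 85],
  [[89, -58, 0], [0, 0, 0.243], 85],
  [[89, -58, 0], [0, 0, 0.243], 85],
])

```text
clock: 1.32
tcp_pos: [0.4201, -0.2602, 0.22]
orientation: [-0.0, 1.0, 0.001, -0.0]
wrist_force: [-0.5, -0.8, 0.1]
finger_gap: 0.085
grip_force: 0.0
```

```bash
python3 - <<'E'
from h import *
w,W=shot('wrist','w1.png')
plan([.42,-.26,.22],0)
print(np.array(W['pose']).round(3).tolist())
for p in [(.439,-.266,.06),(.547,-.232,.045),(.437,-.109,.038)]:print(proj(W,p))
E
```

```text
shift [ 0.3 -0.8  0.1] rot [0.0001 0.0006 0.0008] t 1.3667 [ 0.4197 -0.2608  0.2201]
[[0.002, 0.959, 0.283, 0.493], [-1.0, 0.002, 0.001, -0.259], [-0.0, -0.283, 0.959, 0.362], [0.0, 0.0, 0.0, 1.0]]
[324.20067905 169.84578536]
[290.11165154  57.86777043]
[182.03687662 167.82170197]
```

View pics/w1.png

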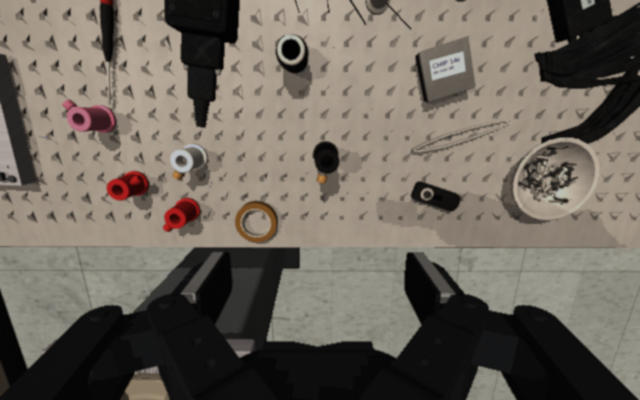

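Tall holder at (325,155) with its screw at (321,179); eyepiece (292,52); short holder (188,157) with its screw at (178,176); reds (128,186), (183,213); pink (90,118). The choice is confirmed. Measure both holders.

```bash
python3 - <<'E'
from h import *
w,W=shot('wrist')
g=cv2.cvtColor(w,cv2.COLOR_RGB2GRAY)
print(g[136:190:3,305:347:3]); print(g[138:182:3,164:216:3])
a=cv2.resize(w[130:190,290:360],(560,480),interpolation=cv2.INTER_CUBIC)
print(w[179,321],w[176,178])
E
```

```text
[[157 158 155 155 156 120 100 157 156 154 154 155 119 104]
 [156 156 155 153 153 130 107 147 155 155 154 155 130 123]
 [157 158 155 154 136  61  29  28  48 127 156 156 154 151]
 [156 157 156 137  32   8   6   6   6  19 107 155 153 150]
 [157 156 157  51   8   7   8  11   7   5  29 130 132 145]
 [151 155 144  22   7  16  17  19  15  14  10 115 133 130]
 [144 157 138  14  15  16  17  14  16  15  13 112 130 110]
 [154 155 141  20  15  13   8   7   4  13  15  87  95  91]
 [153 154 151  51  15   9   8   6   5   7  16  64 106 104]
 [153 152 151  87  15  12   2   4   4  10  15  74 130 129]
 [153 152 150 130  20  17   9   8  10  15  16 113 129 129]
 [151 151 149 150  83  16  16  16  17  14  58 151 135 130]
 [142 143 149 149 114  72  43  26  40  70  92 140 143 127]
 [147 150 149 149 116 123  95  75  89  91  90  91 117  96]
 [148 150 151 148 111 139 112  77  89  89  89 102  84 101]
 [151 152 149 147 117 120  93  85  89  89  90 136 133 136]
 [153 153 150 150 147 104  86  89  89  90  90 107 148 150]
 [153 153 151 150 151 111  89  90  88  90  90  92 146 150]]
[[159 158 157 110  97 143 159 159 159
[... 416 characters left out ...]
56 154 182 192 144  76 114 182 191 110  65  61  56 144  98 124 126 122]
 [156 155 186 187  63  53  77 124 191 160  55  53  51 129  99 128 127 122]
 [153 153 179 191  89  71  63 103 190 170  55  51  52  92  76 128 128 126]
 [153 154 159 190 177 124 121 159 192 145  52  54  77  79  84 128 127 126]
 [155 154 152 170 190 191 190 193 180  80  83  89  80  68  85 128 127 126]
 [146 152 152 140 121 159 163 156 126  90  88  68  68  69  87 121 135 142]
 [115 148 147 131 131  88  47 132 139  90  76  66  70  55  86 119 152 153]
 [125 148 149 137 110  66 106 150 143  91  88  78  52  50  89 109 152 153]
 [125 139 150 147 141 103 128 153 128  93  90  84  64  76  89 134 148 152]]
[172 121  62] [125  86  43]
```

step_arm([
  [[0, 0, 30], [0, 0, 0], 85],
  [[0, 0, 60], [0, 0, 0], 85],
  [[0, 0, 90], [0, 0, 0], 85],
  [[0, 0, 120], [0, 0, 0], 85],
  [[0, 0, 120], [0, 0, 0], 85],
  [[0, 0, 120], [0, 0, 0], 85],
])

```text
clock: 1.92
tcp_pos: [0.4182, -0.2605, 0.0993]
orientation: [-0.001, 1.0, -0.001, -0.002]
wrist_force: [0.6, -0.6, 0.4]
finger_gap: 0.0847
grip_force: 0.0
```

```bash
cat >> h.py <<'E'
def blob(m,uv):
    n,l,s,c=cv2.connectedComponentsWithStats(m.astype(np.uint8),connectivity=4)
    for i in range(1,n):
        if s[i][4]>60 and np.hypot(*(c[i]-uv))<90: print(s[i],c[i].round(1))
E
python3 - <<'E'
from h import *
w,W=shot('wrist','w2.png')
g=cv2.cvtColor(w,cv2.COLOR_RGB2GRAY)
q=proj(W,(.439,-.266,.064));print(q, proj(W,(.439,-.266,.0)))
print('dark');blob(g<45,q)
print('black bore');blob(g<11,q)
u,v=q.astype(int);cv2.imwrite('pics/c2.png',cv2.resize(w[max(0,v-70):v+90,max(0,u-80):u+80,::-1],None,fx=3.5,fy=3.5,interpolation=2));print(u-80,v-70)
plan([.42,-.26,.1],0)
E
```

```text
[327.92919111 201.76339732] [325.55284104 180.10291729]
dark
[ 311  151   41   56 1753] [330.6 178.5]
black bore
[313 155  33  22 356] [328.1 163.3]
[322 177  21  20 333] [332.1 186.6]
247 131
shift [ 0.4 -1.5  1. ] rot [-0.0001  0.0004 -0.0015] t 1.9667 [ 0.4196 -0.2615  0.101 ]
```

View pics/c2.png

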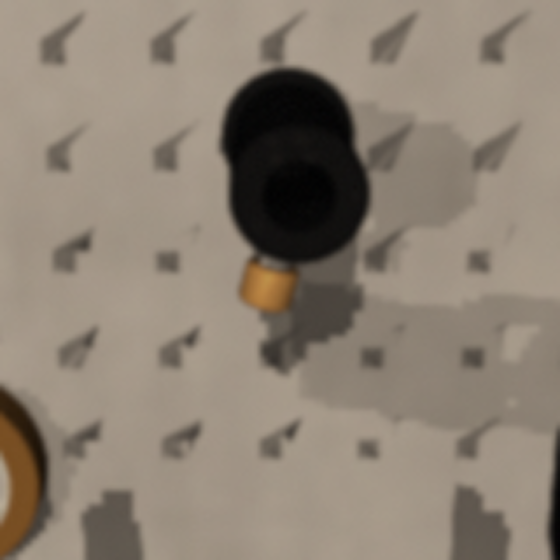

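```bash
python3 - <<'E'
from h import *
W=imaging.camera_params('wrist')
print(onz(W,332.5,186.8,.064),onz(W,329.5,169.5,.003),onz(W,247+268/3.5+.5,131+285/3.5+.5,.045))
E
```

```text
[ 0.44967673 -0.26984631  0.064     ] [ 0.44979457 -0.27032395  0.003     ] [ 0.42620403 -0.2650978   0.045     ]
```

step_arm([
  [[15, 4, 5], [0, 0, 0], 65],
  [[30, 8.8, 10], [0, 0, 0], 65],
  [[30, 8.8, 25], [0, 0, 0], 60],
  [[30, 8.8, 45], [0, 0, 0], 60],
  [[30, 8.8, 65], [0, 0, 0], 60],
  [[30, 8.8, 74], [0, 0, 0], 60],
  [[30, 8.8, 74], [0, 0, 0], 60],
  [[30, 8.8, 74], [0, 0, 0], 60],
])

```text
clock: 2.63
tcp_pos: [0.4506, -0.2703, 0.0276]
orientation: [0.001, 1.0, -0.0, 0.001]
wrist_force: [-0.3, -0.3, 0.5]
finger_gap: 0.0595
grip_force: 0.0
```

step_arm([
  [[0, 0, 0], [0, 0, 0], 45],
  [[0, 0, 0], [0, 0, 0], 30],
  [[0, 0, 0], [0, 0, 0], 15],
  [[0, 0, 0], [0, 0, 0], 10],
  [[0, 0, 0], [0, 0, 0], 10],
  [[0, 0, 0], [0, 0, 0], 10],
  [[0, 0, 0], [0, 0, 0], 10],
  [[0, 0, 0], [0, 0, 0], 10],
], grip_force=30)

```text
clock: 3.3
tcp_pos: [0.451, -0.2703, 0.0278]
orientation: [0.001, 1.0, -0.0, 0.001]
wrist_force: [0.3, 1.2, 7.0]
finger_gap: 0.0306
grip_force: 29.7
```

step_arm([
  [[0, 0, -10], [0, 0, 0], 10],
  [[0, 0, -40], [0, 0, 0], 10],
  [[0, 0, -75], [0, 0, 0], 10],
  [[0, -20, -105], [0, 0, 0], 10],
  [[0, -45, -130], [0, 0, 0], 10],
  [[-3, -75, -155], [0, 0, 0], 10],
  [[-6, -110, -175], [0, 0, 0], 10],
  [[-10, -148, -190], [0, 0, 0], 10],
])

```text
clock: 3.97
tcp_pos: [0.4402, -0.121, 0.2189]
orientation: [0.001, 1.0, -0.001, 0.001]
wrist_force: [1.6, -0.5, -1.8]
finger_gap: 0.0303
grip_force: 30.1
```

step_arm([
  [[0, -40, 0], [0, 0, 0], 10],
  [[0, -80, 0], [0, 0, 0], 10],
  [[0, -120, 0], [0, 0, 0], 10],
  [[0, -160, 0], [0, 0, 0], 10],
  [[0, -200, 0], [0, 0, 0], 10],
  [[0, -240, 0], [0, 0, 0], 10],
  [[0, -280, 0], [0, 0, 0], 10],
  [[0, -310, 0], [0, 0, 0], 10],
])

```text
clock: 4.63
tcp_pos: [0.4422, 0.1107, 0.2166]
orientation: [-0.015, 1.0, 0.025, -0.001]
wrist_force: [-0.2, -0.3, -1.4]
finger_gap: 0.0303
grip_force: 30.2
```

step_arm([
  [[0, -27, 0], [0, 0, 0.02], 10],
  [[0, -40, 0], [0, 0, 0.037], 10],
  [[0, -47, 0], [0, 0, 0.037], 10],
  [[0, -47, 0], [0, 0, 0.037], 10],
  [[0, -47, 0], [0, 0, 0.037], 10],
])

```text
clock: 5.05
tcp_pos: [0.4423, 0.1205, 0.2177]
orientation: [-0.029, 0.999, 0.027, -0.002]
wrist_force: [0.2, -0.4, -1.5]
finger_gap: 0.0303
grip_force: 30.2
```

```bash
python3 - <<'E'
from h import *
w,W=shot('wrist','w3.png')
plan([.44,.24,.22],-.037)
print(telemetry.get_state()['finger_gap'])
E
```

```text
shift [   4.1 -119.3    4.5] rot [-0.0574  0.0051  0.0903] t 5.1 [0.4423 0.1206 0.2177]
0.03035765197355076
```

View pics/w3.png

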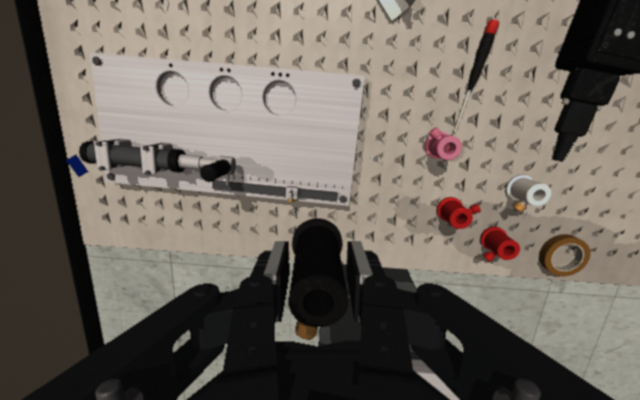

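Arm stopped at the wrist joint limit (joint 6). Picture: pockets one/two/three at (172,89), (226,93), (280,97), handle (215,168), mark (291,193), holder well gripped. I'll use tool yaw about 0.55 instead.

```bash
python3 - <<'E'
from h import *
W=imaging.camera_params('wrist')
for u,v in[(172,88.5),(225.5,93),(280,97.5)]:print(onz(W,u+.5,v+.5,.02))
print(telemetry.get_state()['joint_pos'].round(3)); plan([.43,.22,.20],.57)
E
```

```text
[0.53361055 0.29916965 0.02      ]
[0.53189021 0.23897693 0.02      ]
[0.53024535 0.17838204 0.02      ]
[ 0.052  0.089 -0.27   1.214  0.058  3.141]
shift [ -6.9 -98.7  23.4] rot [-0.0569 -0.0124 -0.5166] t 5.1 [0.4423 0.1206 0.2177]
```

step_arm([
  [[0, 0, 0], [0, 0, -0.12], 10],
  [[0, 0, 0], [0, 0, -0.24], 10],
  [[0, 0, 0], [0, 0, -0.36], 10],
  [[0, 0, 0], [0, 0, -0.48], 10],
  [[0, 0, 0], [0, 0, -0.54], 10],
  [[0, 0, 0], [0, 0, -0.54], 10],
  [[0, 0, 0], [0, 0, -0.54], 10],
])

```text
clock: 5.68
tcp_pos: [0.4422, 0.121, 0.2177]
orientation: [-0.028, 0.956, 0.292, 0.006]
wrist_force: [0.9, 0.6, -1.5]
finger_gap: 0.0302
grip_force: 30.3
```

```bash
python3 - <<'E'
from h import *
plan([.44,.24,.20],.5);print(telemetry.get_state()['joint_pos'].round(3))
E
```

```text
shift [ 64.  -98.9  24.5] rot [-0.052  -0.0251  0.0922] t 5.6833 [0.4422 0.121  0.2177]
[ 0.053  0.089 -0.27   1.214  0.058  2.603]
```

step_arm([
  [[21, -33, 6], [-0.02, -0.01, 0.04], 10],
  [[42, -66, 14], [-0.052, -0.025, 0.09], 10],
  [[60, -92, 22], [-0.052, -0.025, 0.092], 10],
  [[64, -99, 24.5], [-0.052, -0.025, 0.092], 10],
  [[64, -99, 24.5], [-0.052, -0.025, 0.092], 10],
  [[64, -99, 24.5], [-0.052, -0.025, 0.092], 10],
])

```text
clock: 6.18
tcp_pos: [0.4392, 0.2404, 0.1997]
orientation: [0.0, 0.969, 0.249, -0.0]
wrist_force: [0.7, 0.1, -1.2]
finger_gap: 0.0306
grip_force: 30.4
```

```bash
python3 - <<'E'
from h import *
w,W=shot('wrist','w4.png')
plan([.44,.24,.20],.5)
g=cv2.cvtColor(w,cv2.COLOR_RGB2GRAY)
o=[]
for i,p in enumerate([(.5336,.299,.02),(.532,.239,.02)]):
    u,v=proj(W,p).astype(int);print(u,v)
    o.append(cv2.resize(w[v-40:v+40,u-40:u+40,::-1],(400,400),interpolation=2))
cv2.imwrite('pics/c4.png',np.hstack(o))
# tall top, in gripper
q=proj(W,(.44,.24,.245));print('tubetop',q)
E
```

```text
shift [ 0.6  0.1 -0. ] rot [0.0004 0.0004 0.002 ] t 6.2333 [0.4395 0.2398 0.2   ]
312 76
362 108
tubetop [320.73146761 312.43536254]
```

View pics/c4.png

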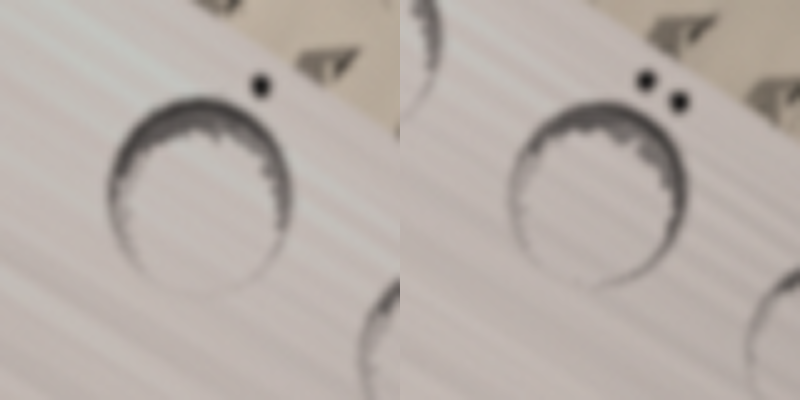

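```bash
python3 - <<'E'
from h import *
W=imaging.camera_params('wrist')
t=np.linspace(0,6.28,200)
def fit(l,r,tp,b,u0,v0,p0):
    obs=np.array([l/5+u0,r/5+u0,tp/5+v0,b/5+v0])-.0
    from scipy.optimize import least_squares
    def f(p):
        q=np.array([proj(W,(p[0]+.018*np.cos(a),p[1]+.018*np.sin(a),.02)) for a in t])
        return np.array([q[:,0].min(),q[:,0].max(),q[:,1].min(),q[:,1].max()])-obs
    s=least_squares(f,p0,diff_step=1e-4);print(s.x.round(4),s.fun.round(2));return s.x
a=fit(107,293,95,298,272,36,(.5336,.299))
b=fit(507,688,101,290,322-80,68,(.532,.239)) if 0 else fit(107,288,101,290,322,68,(.532,.239))
print(np.linalg.norm(a-b))
w=cv2.imread('pics/w4.png')[220:345,260:385];cv2.imwrite('pics/c5.png',cv2.resize(w,None,fx=4,fy=4,interpolation=2))
E
```

```text
[0.5347 0.299 ] [ 0.79 -0.79  0.99 -1.09]
[0.5326 0.2393] [ 0.78 -0.78  0.68 -0.75]
0.05971963759312948
```

View pics/c5.png

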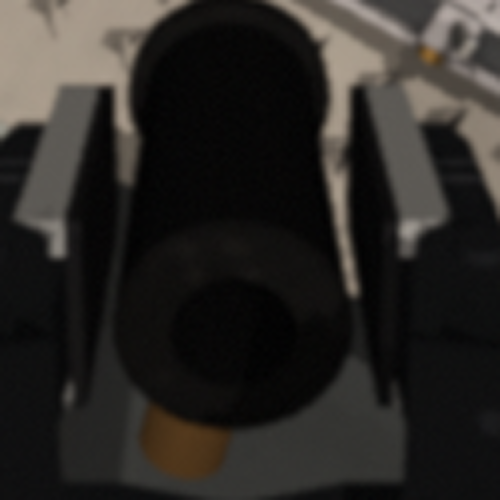

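```bash
python3 - <<'E'
from h import *
W=imaging.camera_params('wrist');s=telemetry.get_state()
print(s['tcp_pos'],onz(W,318.8,301.8,.236),onz(W,260+229/4+.5,220+100/4+.5,.174))
R=np.array(W['pose'])[:3,:3]
E
```

```text
[0.43945691 0.2398091  0.19997599] [0.43833693 0.23919254 0.236     ] [0.43553293 0.23809544 0.174     ]
```

```bash
python3 - <<'E'
from h import *
plan([.5355,.2997,.07],.5)
E
```

```text
shift [113.1  -6.3 129.9] rot [0.0004 0.0004 0.002 ] t 6.2333 [0.4395 0.2398 0.2   ]
```

step_arm([
  [[35, -2, 5], [0, 0, 0], 10],
  [[70, -4, 25], [0, 0, 0], 10],
  [[100, -6, 50], [0, 0, 0], 10],
  [[113, -6.3, 80], [0, 0, 0], 10],
  [[113, -6.3, 110], [0, 0, 0], 10],
  [[113, -6.3, 130], [0, 0, 0], 10],
  [[113, -6.3, 130], [0, 0, 0], 10],
  [[113, -6.3, 130], [0, 0, 0], 10],
])

```text
clock: 6.9
tcp_pos: [0.5351, 0.2986, 0.0694]
orientation: [0.0, 0.969, 0.248, -0.001]
wrist_force: [0.2, 0.1, -0.5]
finger_gap: 0.0306
grip_force: 30.5
```

```bash
python3 - <<'E'
from h import *
w,W=shot('wrist','w6.png')
plan([.5355,.2997,.07],.5);s=telemetry.get_state();print(s['joint_pos'].round(2))
u,v=proj(W,(.5347,.299,.02)).astype(int);print(u,v)
cv2.imwrite('pics/c6.png',cv2.resize(w[v-75:v+75,u-80:u+80,::-1],None,fx=4,fy=4,interpolation=2));print(u-80,v-75)
E
```

```text
shift [-0.6 -0.7  1.1] rot [ 0.0002 -0.0008  0.0008] t 6.95 [0.5363 0.2994 0.0711]
[ 0.38  0.48 -0.12  0.98 -0.    3.02]
317 225
237 150
```

View pics/c6.png

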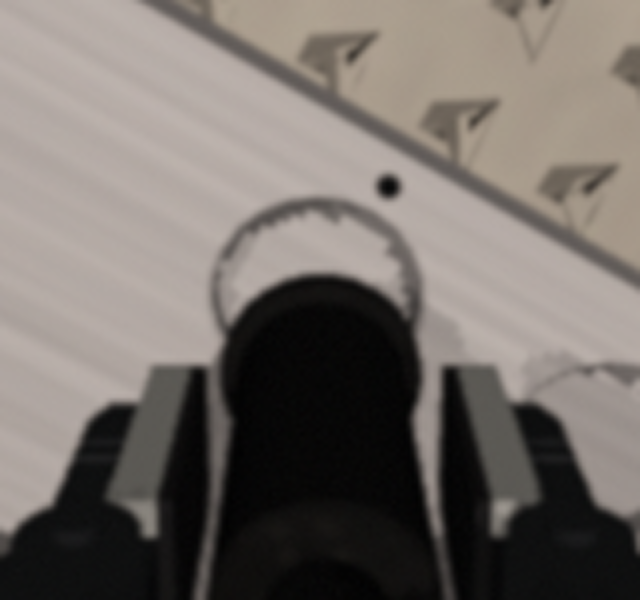

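```bash
python3 - <<'E'
from h import *
from scipy.optimize import least_squares
W=imaging.camera_params('wrist');t=np.linspace(0,6.28,100)
def fit(l,r,tp,z,rad):
    obs=np.array([l/4+237,r/4+237,tp/4+150])
    def f(p):
        q=np.array([proj(W,(p[0]+p[2]*np.cos(a),p[1]+p[2]*np.sin(a),z)) for a in t])
        return np.array([q[:,0].min(),q[:,0].max(),q[:,1].min()])-obs
    s=least_squares(f,[.535,.299,rad],diff_step=1e-4);print(s.x.round(4),s.fun.round(2));return s.x
fit(211,423,196,.02,.018);fit(220,420,275,.0433,.0155)
E
```

```text
[0.5358 0.3007 0.0185] [ 0.  0. -0.]
[0.5333 0.2987 0.0156] [ 0.  0. -0.]
```

step_arm([
  [[1.2, -0.3, 0], [0, 0, 0], 10],
  [[2.4, -0.5, 5], [0, 0, 0], 10],
  [[2.4, -0.5, 12], [0, 0, 0], 10],
  [[2.4, -0.5, 17], [0, 0, 0], 10],
  [[2.4, -0.5, 20], [0, 0, 0], 10],
  [[2.4, -0.5, 23], [0, 0, 0], 10],
  [[2.4, -0.5, 25], [0, 0, 0], 10],
  [[2.4, -0.5, 25], [0, 0, 0], 10],
])

```text
clock: 7.62
tcp_pos: [0.537, 0.3019, 0.0444]
orientation: [0.0, 0.969, 0.249, -0.0]
wrist_force: [0.7, -0.3, -0.6]
finger_gap: 0.0305
grip_force: 30.5
```

step_arm([
  [[0, 0, 1.5], [0, 0, 0], 10],
  [[0, 0, 3], [0, 0, 0], 10],
  [[0, 0, 4.3], [0, 0, 0], 10],
  [[0, 0, 4.3], [0, 0, 0], 10],
  [[0, 0, 4.3], [0, 0, 0], 10],
])

```text
clock: 8.03
tcp_pos: [0.5374, 0.302, 0.0407]
orientation: [-0.0, 0.969, 0.249, 0.0]
wrist_force: [-0.4, 0.8, -2.3]
finger_gap: 0.0303
grip_force: 30.5
```

step_arm([
  [[0, 0, 0.7], [0, 0, 0], 10],
  [[0, 0, 0.7], [0, 0, 0], 40],
  [[0, 0, 0.7], [0, 0, 0], 50],
  [[0, 0, 0.7], [0, 0, 0], 50],
  [[0, 0, 0.7], [0, 0, 0], 50],
  [[0, 0, -20], [0, 0, 0], 50],
  [[0, 0, -50], [0, 0, 0], 50],
  [[0, 0, -80], [0, 0, 0], 50],
])

```text
clock: 8.7
tcp_pos: [0.5365, 0.3016, 0.1207]
orientation: [0.0, 0.969, 0.249, -0.001]
wrist_force: [0.8, 0.4, -0.3]
finger_gap: 0.0495
grip_force: 0.0
```

step_arm([
  [[0, 0, -30], [0, 0, 0], 60],
  [[-20, 0, -60], [0, 0, 0], 85],
  [[-50, 0, -60], [0, 0, 0], 85],
  [[-80, 0, -60], [0, 0, 0], 85],
  [[-80, 0, -60], [0, 0, 0], 85],
  [[-80, 0, -60], [0, 0, 0], 85],
])

```text
clock: 9.2
tcp_pos: [0.466, 0.2629, 0.1812]
orientation: [-0.0, 0.969, 0.249, 0.0]
wrist_force: [0.8, -0.3, 0.4]
finger_gap: 0.085
grip_force: 0.0
```

```bash
python3 - <<'E'
from h import *
w,W=shot('wrist','w7.png')
plan([.42,-.11,.19],.0)
cv2.imwrite('pics/c7.png',w[:300,150:550,::-1])
print(proj(W,(.5347,.299,.076)),proj(W,(.5347,.299,.014)))
E
```

```text
shift [-221.5  304.4   -9. ] rot [-3.000e-04 -1.800e-03  5.027e-01] t 9.25 [0.4675 0.2635 0.1813]
[319.99883084 109.89994021] [319.52106098 111.13771019]
```

View pics/c7.png

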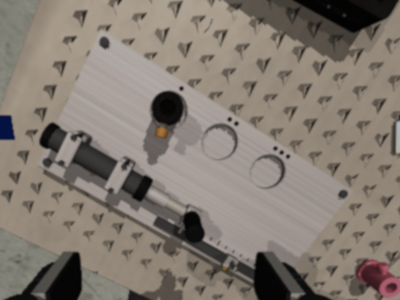

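Tall holder stands in pocket one (top at full-frame (317,107), screw (312,132)); handle (343,227), mark (380,265). Next, the short holder; numeric measurements from here on.

```bash
python3 - <<'E'
from h import *
W=imaging.camera_params('wrist')
print('tall',onz(W,318,107.5,.076))
W1=dict(W);T=np.eye(4);T[:3]=[[.0018,.9592,.2828,.4927],[-1,.0018,.0006,-.259],[0,-.2828,.9592,.3622]];W1['pose']=T
# check with tall at known place (.4497,-.270)
print('chk',proj(W1,(.4497,-.270,.064)))
for n,u,v,z in[('short',181.5,161,.038),('red1',122,188,.038),('red1foot',137,183,.0),('red2',178,217,.038),('red2foot',189,209,0),('pink',78,120,.038),('screw',179,176.5,.025)]:print(n,onz(W1,u,v,z).round(4))
E
```

```text
tall [0.53714983 0.30191369 0.076     ]
chk [328.38605686 160.02658285]
short [ 0.4446 -0.1093  0.038 ]
red1 [ 0.4139 -0.0381  0.038 ]
red1foot [ 0.4112 -0.0323  0.    ]
red2 [ 0.3793 -0.0968  0.038 ]
red2foot [ 0.377  -0.0934  0.    ]
pink [ 0.4879 -0.0053  0.038 ]
screw [ 0.4246 -0.0981  0.025 ]
```

step_arm([
  [[-20, 28, -4], [0, 0, 0], 85],
  [[-42, 58, -9], [0, 0, 0], 85],
  [[-65, 90, -9], [0, 0, 0], 85],
  [[-88, 122, -9], [0, 0, 0], 85],
  [[-111, 154, -9], [0, 0, 0], 85],
  [[-134, 186, -9], [0, 0, 0], 85],
  [[-157, 218, -9], [0, 0, 0], 85],
  [[-180, 248, -9], [0, 0, 0], 85],
])

```text
clock: 9.92
tcp_pos: [0.4304, -0.0429, 0.1901]
orientation: [0.0, 0.969, 0.249, 0.001]
wrist_force: [1.5, -0.3, 0.5]
finger_gap: 0.0849
grip_force: 0.0
```

step_arm([
  [[-20, 27, 0], [0, 0, 0.1], 85],
  [[-35, 46, 10], [0, 0, 0.2], 85],
  [[-41, 56, 25], [0, 0, 0.3], 85],
  [[-41, 56, 45], [0, 0, 0.4], 85],
  [[-41, 56, 65], [0, 0, 0.5], 85],
  [[-41, 56, 85], [0, 0, 0.503], 85],
  [[-41, 56, 90], [0, 0, 0.503], 85],
  [[-41, 56, 90], [0, 0, 0.503], 85],
])

```text
clock: 10.58
tcp_pos: [0.42, -0.1094, 0.0984]
orientation: [-0.001, 1.0, 0.0, -0.001]
wrist_force: [-0.7, 1.0, -0.2]
finger_gap: 0.085
grip_force: 0.0
```

```bash
python3 - <<'E'
from h import *
w,W=shot('wrist','w8.png')
s=telemetry.get_state();print(s['tcp_pos'])
q=proj(W,(.4446,-.109,.038));print(q)
hsv=cv2.cvtColor(w,cv2.COLOR_RGB2HSV)
m=(hsv[...,2]>172)&(hsv[...,1]<40)
blob(m,q)
g=cv2.cvtColor(w,cv2.COLOR_RGB2GRAY);u,v=q.astype(int)
for r in g[v-36:v+44:4,u-44:u+48:4]:print(*('%3d'%x for x in r))
E
```

```text
[ 0.42070203 -0.10960734  0.09955238]
[318.57398252 186.63144349]
[300 159  37  44 724] [317.  181.2]
152 149 148 147 103  88 120 140 149 148 148 144 106 115 149 147 147 145 143 134 104 127 145
152 149 149 146 145 142 127 134 148 147 147 145 144 145 147 147 146 144 142 141 143 144 143
152 150 148 148 146 142 143 138 146 140 154 163 148 138 145 144 144 145 141 142 144 143 142
152 151 152 150 148 145 146 146 156 186 154 145 154 186 153 140 145 144 142 144 145 145 144
151 150 150 148 146 145 146 161 178 120 117 120 112 104 166 149 133 143 142 143 144 144 145
148 148 148 146 144 145 121 185 114 153 179 185 180 141  90 174 122 122 122 135 144 136 108
148 146 146 145 132  98 111 171 175 187 186 187 186 186 166 156 125 123 122 122  98 109 137
146 147 146 147  99  96 135 175 187 188 154 121 155 186 187 154 123 125 123  98  82 127 144
147 146 147 146 125 114 148 186 187 142  97  97  99 155 186 176 112 126 123 113 100 141 143
142 145 146 145 146 144 146 184 187  70  96 100 100  97 187 179 124 125 124 123 121 140 143
148 146 145 145 146 144 144 177 186 129 104 128 129 146 187 170 124 124 123 123 133 141 143
146 144 144 145 145 144 144 152 187 186 146 137 154 186 187 115 124 125 123 125 144 143 144
143 143 143 143 145 145 142  99 156 188 186 186 187 187 142  85 138 136 139 144 144 144 135
140 140 142 143 144 124  92 124 120  95 155 172 150  88  56  84 142 144 144 144 144 119 142
140 141 140 140 110  91 113 136 116  73  84  76  51  56  79  84 142 144 145 103  96 120 145
126 144 141 142 113  94 128 120  89  75  83  81  59  76  85 101 143 143 144 106 101 146 144
145 145 143 142 142 144 146 104  81  85  83  83  84  84  74 112 110 128 129 136 145 148 147
149 145 144 143 141 144 146 135  87  85 117 128 130 130 130 115 121 121 124 125 126 126 128
148 146 143 143 144 145 146 147 122  86 135 145 147 147 131 123 122 124 124 125 125 125 126
146 147 145 142 143 143 144 129 145 145 145 145 146 145 122 124 125 124 126 128 127 125 124
```

step_arm([
  [[12, 0, 5], [0, 0, 0], 60],
  [[24.5, -0.5, 15], [0, 0, 0], 50],
  [[24.5, -0.5, 35], [0, 0, 0], 50],
  [[24.5, -0.5, 55], [0, 0, 0], 50],
  [[24.5, -0.5, 75], [0, 0, 0], 50],
  [[24.5, -0.5, 84], [0, 0, 0], 50],
  [[24.5, -0.5, 84], [0, 0, 0], 50],
  [[24.5, -0.5, 84], [0, 0, 0], 50],
])

```text
clock: 11.3
tcp_pos: [0.4454, -0.1091, 0.0164]
orientation: [0.0, 1.0, 0.0, 0.0]
wrist_force: [0.2, 0.2, 0.5]
finger_gap: 0.0497
grip_force: 0.0
```

step_arm([
  [[0, 0, 0], [0, 0, 0], 35],
  [[0, 0, 0], [0, 0, 0], 20],
  [[0, 0, 0], [0, 0, 0], 10],
  [[0, 0, 0], [0, 0, 0], 10],
  [[0, 0, 0], [0, 0, 0], 10],
  [[0, 0, 0], [0, 0, 0], 10],
  [[0, 0, 0], [0, 0, 0], 10],
  [[0, 0, 0], [0, 0, 0], 10],
], grip_force=30)

```text
clock: 11.97
tcp_pos: [0.4461, -0.1096, 0.0173]
orientation: [0.001, 1.0, -0.0, 0.002]
wrist_force: [-1.0, 0.7, 5.5]
finger_gap: 0.0301
grip_force: 29.4
```

step_arm([
  [[0, 0, -10], [0, 0, 0], 10],
  [[0, 0, -40], [0, 0, 0], 10],
  [[0, 0, -75], [0, 0, -0.08], 10],
  [[0, -20, -105], [0, 0, -0.16], 10],
  [[0, -45, -130], [0, 0, -0.26], 10],
  [[0, -80, -145], [0, 0, -0.36], 10],
  [[0, -118, -150], [0, 0, -0.46], 10],
  [[0, -155, -150], [0, 0, -0.5], 10],
])

```text
clock: 12.63
tcp_pos: [0.446, 0.0472, 0.1685]
orientation: [0.001, 0.969, 0.249, 0.003]
wrist_force: [0.8, -0.4, -2.2]
finger_gap: 0.0301
grip_force: 30.0
```

```bash
python3 - <<'E'
from h import *
plan([.47,.2,.165],.5)
E
```

```text
shift [  94.7 -122.3    3.6] rot [ 0.0027 -0.0047  0.0029] t 12.6333 [0.446  0.0472 0.1685]
```

step_arm([
  [[24, -31, 1], [0, 0, 0], 10],
  [[48, -62, 2], [0, 0, 0], 10],
  [[72, -93, 3], [0, 0, 0], 10],
  [[94, -121, 3], [0, 0, 0], 10],
  [[94, -121, 3], [0, 0, 0], 10],
  [[94, -121, 3], [0, 0, 0], 10],
])

```text
clock: 13.13
tcp_pos: [0.4691, 0.1991, 0.1629]
orientation: [0.0, 0.968, 0.249, 0.0]
wrist_force: [-0.5, -0.8, -1.6]
finger_gap: 0.03
grip_force: 30.2
```

```bash
python3 - <<'E'
from h import *
w,W=shot('wrist','w9.png')
print(telemetry.get_state()['tcp_pos'])
g=cv2.cvtColor(w,cv2.COLOR_RGB2GRAY)
q=proj(W,(.5335,.2408,.02));print(q)
u,v=q.astype(int)
for j in range(v-30,v+31,3):print(j,*('%3d'%x for x in g[j,u-33:u+34:3]))
print(u-33)
plan([.5342,.2412,.06],.5)
E
```

```text
[0.46885427 0.19787421 0.16283446]
[312.26277709 111.94592026]
81 177 179 173 172 177 179 175 172 172 167 167 167 168 169 168 164 142 104 140 148 154 157 158
84 152 175 179 176 172 173 177 176 172 173 170 167 167 166 155 164 166 149 139 148 155 157 157
87 146 145 165 178 179 174 171 175 178 174 171 172 168 165  38  99 169 168 163 154 155 156 155
90 150 148 151 172 175 179 176 171 171 177 177 171 171 170 130 156 151  97 165 166 162 153 151
93 146 150 149 150 166 173 177 177 165 123  95  82  90 111 155 167 125  40 159 168 167 166 150
96 145 143 146 150 163 173 171 139  75  75  77  81  82  86  76 124 167 163 167 166 167 167 166
99 145 146 144 145 151 176 137  73  93 132 148 149 130 106 107  84 111 170 167 166 166 166 167
102 143 144 147 147 145 153  78 111 164 169 174 175 171 154 153 107  99 141 169 168 165 167 166
105 146 144 143 145 153 121 128 151 174 173 171 171 174 174 166 128 104 107 171 167 169 167 165
108 145 145 146 143 148  99 145 166 169 172 174 171 170 172 174 171 147  95 162 174 168 166 169
111 144 145 144 150 164 123 154 171 171 168 170 173 173 169 169 173 157 105 152 167 
[... 361 characters left out ...]
70 166 164 146 171 171 165 166 170
126 164 166 167 168 169 168 147 162 169 168 166 165 168 170 168 168 147 165 165 167 171 168 165
129 164 164 165 166 167 168 168 150 156 169 170 167 164 166 167 146 163 170 168 164 164 168 170
132 165 164 164 163 165 166 167 169 162 153 154 163 159 152 157 167 164 164 169 171 167 163 164
135 167 166 164 164 164 164 165 166 167 169 166 162 162 167 169 167 167 166 163 165 169 168 164
138 172 170 167 166 164 164 164 164 166 166 168 169 166 163 164 167 168 167 166 165 163 166 169
141 169 169 171 167 166 165 164 163 162 164 165 166 169 167 163 162 166 168 166 166 165 162 163
279
shift [ 78.1  -6.6 102.8] rot [0.0002 0.0001 0.0018] t 13.1833 [0.4689 0.1979 0.1628]
```

step_arm([
  [[26, -2, 5], [0, 0, 0], 10],
  [[52, -4, 20], [0, 0, 0], 10],
  [[78, -6.6, 45], [0, 0, 0], 10],
  [[78, -6.6, 75], [0, 0, 0], 10],
  [[78, -6.6, 97], [0, 0, 0], 10],
  [[78, -6.6, 105], [0, 0, 0], 10],
  [[78, -6.6, 105], [0, 0, 0], 10],
  [[78, -6.6, 105], [0, 0, 0], 10],
])

```text
clock: 13.85
tcp_pos: [0.5346, 0.2394, 0.0584]
orientation: [0.0, 0.969, 0.247, 0.0]
wrist_force: [-0.0, 0.1, 0.2]
finger_gap: 0.03
grip_force: 30.1
```

```bash
python3 - <<'E'
from h import *
w,W=shot('wrist','w10.png')
print(telemetry.get_state()['tcp_pos'],telemetry.get_state()['wrist_force'])
g=cv2.cvtColor(w,cv2.COLOR_RGB2GRAY)
q=proj(W,(.5335,.2408,.02));print(q,proj(W,(.5335,.2408,.038)))
u,v=q.astype(int)
for j in range(v-45,v+51,3):print(j,*('%3d'%x for x in g[j,u-39:u+40:3]))
print(u-39)
E
```

```text
[0.53544687 0.23985925 0.05934104] [-0.47866172 -0.14361657 -0.42408097]
[315.65667943 232.03891551] [315.46526559 243.40056857]
187 174 177 173 169 168 171 171 170 170 169 167 170 171 171 170 168 143  97  91 100 132 150 110 146 148 152 156
190 168 170 174 176 172 168 168 171 171 169 170 168 167 170 171 171 169 166 128  94  91 109 116 148 150 154 154
193 170 168 168 171 175 175 170 168 169 172 170 169 170 168 169 171 171 170 169 160 116  92  91 118 146 153 152
196 177 175 169 167 168 172 175 173 169 167 170 172 170 169 169 168 169 168 163 170 169 153 105  91  95 128 150
199 169 175 177 174 168 167 168 173 175 172 168 166 171 172 169 170 168  67  33 155 171 171 167 144  97  92 100
202 146 166 173 175 177 172 168 166 169 173 175 171 167 168 171 170 168  68  31 151 170 162 168 170 166 127  94
205 147 160 168 170 173 176 176 171 167 166 170 174 171 160 160 168 172 166 163 169 149  30  72 170 170 170 161
208 149 149 150 164 168 170 173 177 175 159 120  93  83  93  86  96 113 144 169 169 145  27  69 168 170 171 170
211 147 149 149 157 170 168 168 166 119  98 118 161 132 160 145 109 104 107
[... 1916 characters left out ...]
 108 108 127   7   5  12
265  87  39   9   6  13  97  73 176 194 195 194 194 194 194 194 194 195 194 194 194 194 164  92 127   6   5   9
268  85  22   7   4  13  95 123 188 195 195 195 194 187 162 156 171 190 194 194 194 195 192 124 117   5   6  10
271  76  13   6   6  13  98 165 183 185 192 192 149 111 167 158 110 102 153 194 194 194 194 174 127   7   4   8
274  67  14   7   6  13 116 180 183 184 183 138 114 119 133 134 110  66  76 167 194 194 194 185 119   5   6   8
277  98  20   7   7  17 128 184 184 185 172 104 118 123 123 119 111  90  69  94 192 194 194 157 114   9   3   8
280  84  19   5   5  32 128 183 184 184 168 107 121 126 126 122 116 106  68  70 192 194 186 126 121  14   5   8
276
```

```bash
python3 - <<'E'
from h import *
from scipy.optimize import least_squares
W=imaging.camera_params('wrist');t=np.linspace(0,6.28,100);print(telemetry.get_state()['tcp_pos'])
T=np.array(W['pose']);ex=np.array([np.cos(.5),np.sin(.5)]);ey=np.array([np.sin(.5),-np.cos(.5)])
def fit(l,r,tp,z):
    obs=np.array([l,r,tp])
    def f(p):
        q=np.array([proj(W,(p[0]+p[2]*np.cos(a),p[1]+p[2]*np.sin(a),z)) for a in t])
        return np.array([q[:,0].min(),q[:,0].max(),q[:,1].min()])-obs
    s=least_squares(f,[.535,.24,.018],diff_step=1e-4);print(s.x.round(4),s.x[2]);return s.x
a=fit(286.8,343.7,206.7,.02);b=fit(290.5,345,222,.0425);c=fit(290.5,345,224.5,.0455)
for x in(b,c):
    d=a[:2]-x[:2];print(d@ex*1e3,d@ey*1e3)
E
```

```text
[0.53544687 0.23985925 0.05934104]
[0.5328 0.2407 0.0188] 0.018835042237419174
[0.534  0.2395 0.016 ] 0.016030662348957347
[0.5339 0.2395 0.0158] 0.015768066032333345
-0.5354151234734998 -1.6337237798331288
-0.3948938055981091 -1.6308340485107977
```

step_arm([
  [[-0.3, -0.8, 0], [0, 0, 0], 10],
  [[-0.6, -1.6, 6], [0, 0, 0], 10],
  [[-0.6, -1.6, 14], [0, 0, 0], 10],
  [[-0.6, -1.6, 20], [0, 0, 0], 10],
  [[-0.6, -1.6, 23], [0, 0, 0], 10],
  [[-0.6, -1.6, 26], [0, 0, 0], 10],
  [[-0.6, -1.6, 27], [0, 0, 0], 10],
  [[-0.6, -1.6, 27], [0, 0, 0], 10],
])

```text
clock: 14.57
tcp_pos: [0.533, 0.2416, 0.0302]
orientation: [-0.0, 0.969, 0.247, -0.0]
wrist_force: [-0.5, 1.2, -1.6]
finger_gap: 0.0303
grip_force: 30.1
```

step_arm([
  [[0, 0, 1.2], [0, 0, 0], 10],
  [[0, 0, 1.2], [0, 0, 0], 10],
  [[0, 0, 1.2], [0, 0, 0], 40],
  [[0, 0, 1.2], [0, 0, 0], 48],
  [[0, 0, 1.2], [0, 0, 0], 48],
  [[0, 0, 1.2], [0, 0, 0], 48],
  [[0, 0, -20], [0, 0, 0], 48],
  [[0, 0, -50], [0, 0, 0], 48],
])

```text
clock: 15.23
tcp_pos: [0.5307, 0.2408, 0.0784]
orientation: [0.0, 0.969, 0.247, -0.003]
wrist_force: [1.1, 0.1, 0.5]
finger_gap: 0.0483
grip_force: 0.0
```

step_arm([
  [[0, 0, -30], [0, 0, 0], 60],
  [[-20, 0, -60], [0, 0, 0], 85],
  [[-50, 0, -90], [0, 0, 0], 85],
  [[-80, 0, -100], [0, 0, 0], 85],
  [[-80, 0, -100], [0, 0, 0], 85],
  [[-80, 0, -100], [0, 0, 0], 85],
])

```text
clock: 15.73
tcp_pos: [0.4628, 0.203, 0.1822]
orientation: [-0.0, 0.969, 0.247, 0.002]
wrist_force: [-0.2, 0.4, -0.5]
finger_gap: 0.085
grip_force: 0.0
```

```bash
python3 - <<'E'
from h import *
w,W=shot('wrist','w11.png')
print(telemetry.get_state()['tcp_pos'])
p1=np.array([.536,.301,0]);p2=np.array([.5333,.241,0]);ey=np.array([.037,.9993,0]);ex=np.array([.9993,-.037,0]);O=p2-.035*ex
for n,x,y,z in[('tall',.035,.06,.076),('short',.035,0,.05),('handletop',-.04,-.01,.095),('mouth',-.04,.04,.045),('rail50',-.069,-.06,.042),('rail90',-.069,-.1,.042),('tip0',-.068,-.01,.042)]:
    print(n,(O+x*ex+y*ey)[:2].round(4),proj(W,O+x*ex+y*ey+[0,0,z]).round(1))
hsv=cv2.cvtColor(w,cv2.COLOR_RGB2HSV);h,s,v=cv2.split(hsv)
print('white');blob((v>178)&(s<30),proj(W,p2+[0,0,.05]))
print('orange');blob((h>8)&(h<22)&(s>110)&(v>80),proj(W,p2))
n,l,st,c=cv2.connectedComponentsWithStats(((h>8)&(h<22)&(s>110)&(v>70)).astype(np.uint8))
print(st[1:][st[1:,4]>4],c[1:][st[1:,4]>4])
E
```

```text
[0.46343107 0.20330516 0.18132735]
tall [0.5355 0.301 ] [252.   65.4]
short [0.5333 0.241 ] [318.6 108. ]
handletop [0.458  0.2338] [281.8 197. ]
mouth [0.4598 0.2837] [241.5 157.1]
rail50 [0.4272 0.1849] [316.9 231. ]
rail90 [0.4257 0.1449] [349.8 249.2]
tip0 [0.43   0.2348] [274.5 206.4]
white
[305  95  26  27 328] [317.5 107.1]
orange
[243  88  13  11 115] [249.2  93. ]
[301 123  11  12  89] [305.9 128.3]
[[243  88  13  11 117]
 [301 123  11  12  90]
 [327 241   6   4  17]] [[249.2991453   93.03418803]
 [305.95555556 128.37777778]
 [329.47058824 242.58823529]]
```

```bash
python3 - <<'E'
from h import *
W=imaging.camera_params('wrist')
print(onz(W,330,243,.03)); m=onz(W,330,243,.03)
plan([m[0]+.0,m[1]+.01,.14],.3)
E
```

```text
[0.41830139 0.16391185 0.03      ]
shift [-53.8   4.2  41.2] rot [ 0.0002 -0.0024  0.1995] t 15.7833 [0.4634 0.2033 0.1813]
```

step_arm([
  [[-18, 1, 10], [0, 0, 0.07], 85],
  [[-36, 3, 20], [0, 0, 0.14], 85],
  [[-54, 4, 32], [0, 0, 0.2], 85],
  [[-54, 4, 41], [0, 0, 0.2], 85],
  [[-54, 4, 41], [0, 0, 0.2], 85],
  [[-54, 4, 41], [0, 0, 0.2], 85],
])

```text
clock: 16.28
tcp_pos: [0.4184, 0.1742, 0.139]
orientation: [-0.0, 0.989, 0.15, -0.0]
wrist_force: [0.7, 0.3, 0.9]
finger_gap: 0.0847
grip_force: 0.0
```

```bash
python3 - <<'E'
from h import *
w,W=shot('wrist','w12.png')
print(telemetry.get_state()['tcp_pos'])
h,s,v=cv2.split(cv2.cvtColor(w,cv2.COLOR_RGB2HSV))
n,l,st,c=cv2.connectedComponentsWithStats(((h>8)&(h<22)&(s>110)&(v>70)).astype(np.uint8))
print(st[1:][st[1:,4]>4].tolist(),c[1:][st[1:,4]>4].tolist())
q=proj(W,(.4183,.164,.04));print(q,proj(W,(.458,.2338,.095)),proj(W,(.43,.2348,.042)))
u,vv=q.astype(int);g=v
for j in range(vv-28,vv+30,2):print(j,*('%3d'%x for x in g[j,u-36:u+38:2]))
print(u-36)
E
```

```text
[0.41898707 0.17437051 0.13965459]
[[175, 17, 16, 15, 208], [262, 58, 14, 14, 148], [326, 204, 8, 5, 27], [605, 309, 6, 1, 6], [588, 313, 49, 42, 683]] [[182.3028846153846, 24.177884615384617], [268.60135135135135, 64.66216216216216], [329.74074074074076, 205.88888888888889], [607.5, 309.0], [611.7510980966325, 333.1756954612006]]
[329.7930577  208.23034279] [246.15164113 144.97455037] [252.12877362 171.55777246]
180  59  57  56  58  59  70 103 138 163 175 167 162 171 166 163 161 119 151 166 167 170 170 165 173 173 172 171 171 171 170 169 168 167 168 168 167 165
182  59  59  60  60  59  58  56  57  70 106 132 160 173 176 174 170 147 161 162 163 165 146 131 168 171 173 172 172 172 171 170 171 170 169 168 168 168
184  60  59  59  60  60  59  59  60  57  56  59  67 101 136 162 174 175 173 169 165 162 118 141 163 166 168 167 152 170 172 172 170 171 170 171 169 168
186  59  60  60  61  60  59  59  59  59  59  59  58  56  59  68 102 136 159 145 145 160 156 162 163 161 162 147 126 166 168 170 172 171 172 170 170 170
188  71  61  57  59  60  60  60  60  59  59  59  59  59  59  58  56  58  67
[... 3028 characters left out ...]
 127 148 155 156 157 156 156 149 118 101  89  97  59  99 152 153 153 154 156 156 156 157
230 130 118 152 160 159 157 155 153 152 152 153 156 158 158 157 152 154 156 156 157 155 156 155 141 123 105  94  65 115 150 153 154 154 155 155 140 127
232  92  96 156 159 158 157 155 152 152 153 155 156 159 158 156 155 156 156 156 156 155 156 153 144 135 129 104  74 121 136 139 147 153 155 150 115 102
234  57 112 157 159 159 157 155 153 153 155 155 157 158 157 156 156 154 155 155 156 155 154 143 133 132 131 121  92 128 132 132 141 149 154 140 111 100
236  57 130 158 157 158 157 156 154 153 153 154 152 147 139 153 155 154 154 155 155 154 153 138 132 132 131 130 120 132 132 132 132 134 138 140 136 116
293
```

```bash
python3 - <<'E'
from h import *
W=imaging.camera_params('wrist')
ey=np.array([.036,.9994]);ex=np.array([.9994,-.036]);O=np.array([.5335,.241])-.035*ex
for n,u,v,z in[('screw',330.2,206.4,.03),('screw',330.2,206.4,.036),('top188',332.5,188.5,.042),('body',330,196,.035),('bodyR',336,200,.035),('handle?',246,145,.095)]:
    p=onz(W,u,v,z)[:2]-O;print(n,z,(p@ex*1e3).round(1),(p@ey*1e3).round(1))
plan([.393,.157,.075],.3)
E
```

```text
screw 0.03 -78.0 -82.2
screw 0.036 -76.3 -81.3
top188 0.042 -59.3 -76.9
body 0.035 -67.8 -78.1
bodyR 0.035 -69.4 -84.2
handle? 0.095 -39.8 -9.5
shift [-30.    8.9  64.6] rot [-0.0002 -0.0009  0.0008] t 16.3333 [0.419  0.1744 0.1397]
```

step_arm([
  [[-15, 4, 10], [0, 0, 0], 85],
  [[-30, 9, 25], [0, 0, 0], 85],
  [[-30, 9, 45], [0, 0, 0], 85],
  [[-30, 9, 64], [0, 0, 0], 85],
  [[-30, 9, 64], [0, 0, 0], 85],
  [[-30, 9, 64], [0, 0, 0], 85],
])

```text
clock: 16.83
tcp_pos: [0.3921, 0.1567, 0.0757]
orientation: [-0.0, 0.989, 0.15, -0.0]
wrist_force: [-0.2, 0.2, 0.6]
finger_gap: 0.0849
grip_force: 0.0
```

```bash
python3 - <<'E'
from h import *
w,W=shot('wrist','w13.png')
print(telemetry.get_state()['tcp_pos'])
h,s,v=cv2.split(cv2.cvtColor(w,cv2.COLOR_RGB2HSV))
ey=np.array([.036,.9994]);ex=np.array([.9994,-.036]);O=np.array([.5335,.241])-.035*ex
J=lambda x,y,z:[*(O+x*ex+y*ey),z]
from scipy.ndimage import map_coordinates as mc
# rectify plane z=.042 and z=.020 in jig coordinates: rows x (top=+), cols y (right=-)
for z in(.042,):
  print('z',z);ys=np.arange(-60,-101,-1.);print('      ',*('%3d'%-y for y in ys))
  for x in np.arange(-50,-92,-1.5):
    q=np.array([proj(W,J(x/1e3,y/1e3,z)) for y in ys]);print('%6.1f'%x,*('%3d'%a for a in mc(v.astype(float),[q[:,1]-.5,q[:,0]-.5],order=1)))
n,l,st,c=cv2.connectedComponentsWithStats(((h>8)&(h<22)&(s>110)&(v>70)).astype(np.uint8))
for i in range(1,n):
  if st[i,4]>8: p=onz(W,c[i][0]+.5,c[i][1]+.5,.042)[:2]-O;print(st[i],(p@ex*1e3).round(1),(p@ey*1e3).round(1))
E
```

```text
[0.39276971 0.15680147 0.07645224]
z 0.042
        60  61  62  63  64  65  66  67  68  69  70  71  72  73  74  75  76  77  78  79  80  81  82  83  84  85  86  87  88  89  90  91  92  93  94  95  96  97  98  99 100
 -50.0 155 170 174 173 173 173 173 173 173 173 173 172 173 172 172 173 172 171 172 172 172 172 172 172 172 171 172 171 171 171 171 171 171 171 171 171 170 171 171 171 171
 -51.5 154 171 173 173 173 173 173 173 172 172 172 172 172 172 172 171 172 172 172 172 171 172 172 172 171 171 171 171 171 171 171 171 170 171 171 171 170 170 170 171 170
 -53.0 159 167 155 170 176 175 176 176 175 175 175 176 175 175 175 175 175 175 175 174 174 174 174 173 174 173 173 173 173 172 172 173 172 172 172 171 171 171 171 172 171
 -54.5 162 154 113 158 172 171 171 171 172 171 162 149 167 171 171 171 171 170 170 156 146 168 170 170 169 169 169 167 143 144 167 169 169 169 168 168 165 138 145 167 168
 -56.0 165 149 106 153 166 166 166 166 165 165 142 113 158 165 166 165 165 165 163 133 114 159 165 164 165 164 164 162 125 115 158 165 164 164 164 164 159 117 126 161 164
 -57.5 163 147 108 152 162 162 
[... 3235 characters left out ...]
0 144 161 162 162 162 162 162 162 161 160 160 159 159 159 158 149 113  84  76  54  66  92 120 155 161 162 163 163 163 163 164 164 163 161 153 138 121 112
 -87.5 129  84  77 135 162 162 162 163 163 163 162 162 162 162 160 156 145 126 111 111 122  93  51  64  92 118 153 159 160 161 161 162 163 163 162 152 133 116 105 109 123
 -89.0 109  60  65 126 159 162 163 164 164 164 163 162 162 162 151 124 106 102 103 121 123  69  47  84 135 151 159 159 159 159 160 160 161 162 157 130 105 101 100 102 108
 -90.5 134  91  64 116 156 162 162 164 164 164 163 162 162 161 149 114 102 102 101 103 123 108  55  77 139 158 159 158 158 158 158 159 159 160 157 129 104 103 101 100 101
[316 187  10   7  53] -75.6 -81.0
```

```bash
python3 - <<'E'
from h import *
from scipy.ndimage import map_coordinates as mc
w,W=shot('wrist','w14.png')
v=cv2.cvtColor(w,cv2.COLOR_RGB2HSV)[...,2].astype(float)
ey=np.array([.036,.9994]);ex=np.array([.9994,-.036]);O=np.array([.5335,.241])-.035*ex
def rect(z,xs,ys):
  print('z',z);print('      ',*('%3d'%y for y in ys))
  for x in xs:
    q=np.array([proj(W,[*(O+x/1e3*ex+y/1e3*ey),z]) for y in ys]);print('%6.1f'%x,*('%3d'%a for a in mc(v,[q[:,1]-.5,q[:,0]-.5],order=1,cval=-9)))
rect(.095,np.arange(-24,-56,-2.),np.arange(6,-26,-1))
rect(.042,np.arange(-44,-76,-2.),np.arange(6,-26,-1))
print(proj(W,[*(O-.04*ex-.01*ey),.095]),np.array(W['pose'])[:3,3]-[*O,0])
E
```

```text
z 0.095
         6   5   4   3   2   1   0  -1  -2  -3  -4  -5  -6  -7  -8  -9 -10 -11 -12 -13 -14 -15 -16 -17 -18 -19 -20 -21 -22 -23 -24 -25
 -24.0 107 107 107 135 164 177 177 177 177 178 177 177 178 177 178 178 178 178 178 177 178 178 178 179 179 178 179 179 179 179 179 179
 -26.0 105 106 156 173 173 173 174 174 174 174 174 175 175 175 175 175 176 176 176 176 176 176 176 177 176 177 177 177 177 177 177 178
 -28.0 171 171 171 171 171 171 171 171 172 171 172 171 171 171 171 172 171 171 171 172 172 172 172 171 172 171 172 172 172 172 172 172
 -30.0 174 174 174 175 175 175 175 175 175 175 175 176 176 176 176 176 177 176 177 176 177 177 177 177 177 177 177 177 177 177 178 177
 -32.0 135 169 169 170 170 170 171 171 171 171 172 172 172 172 172 173 173 173 173 171 173 174 174 174 174 174 174 173 163 155 151 148
 -34.0  71 116 127 130 128 133 139 144 130 127 125 126 117 130 114  50  27  18  17  15  16  18  20  24  20  22  24  20  17   9  13  31
 -36.0 166 166 166 166 165 165 165 164 163 163 163 110  55  20  19  22  22  22  22  23  22  23  22  14  11   9   4   4   5   5   4   4
 -38.0 184 1
[... 2871 characters left out ...]
58  59  59  59  59  59  60  59  60  59  60  49  35  34  34  35  35  34  35  34  35  35  35  35
 -68.0  92  59  58  58  58  58  58  58  59  59  59  59  59  59  59  59  59  59  59  55  49  42  35  35  35  35  34  34  35  35  35  36
 -70.0  91  61  59  60  60  60  60  60  60  60  60  59  60  60  59  61  60  60  59  60  58  45  35  35  35  34  34  35  35  34  34  34
 -72.0 157 150 123  92  90  90  86  87  85  86  85  86  83  86  85  85  84  80  86  86  88  85  87  86  87  88  87  88  87  87  87  88
 -74.0 174 174 164 151 151 151 150 153 149 143 145 142 146 141 135 137 135 139 136 139 132 128 131 117 105 104 104 104 104 104 104 104
[180.79906863  82.68002515] [-0.0365534  -0.06331029  0.21858898]
```

```bash
python3 - <<'E'
from h import *
ey=np.array([.036,.9994]);ex=np.array([.9994,-.036]);O=np.array([.5335,.241])-.035*ex
H=O-.0405*ex-.0124*ey;print(H)
plan([*H,.14],.4)
E
```

```text
[0.4575989  0.23132544]
shift [ 83.7 -52.1 -63. ] rot [ 0.0002 -0.0022 -0.0997] t 16.9333 [0.3932 0.1569 0.0769]
```

step_arm([
  [[0, 0, -30], [0, 0, 0], 85],
  [[0, 0, -60], [0, 0, 0], 85],
  [[25, -15, -63], [0, 0, -0.05], 70],
  [[55, -35, -63], [0, 0, -0.1], 60],
  [[83.7, -52, -63], [0, 0, -0.1], 60],
  [[83.7, -52, -63], [0, 0, -0.1], 60],
  [[83.7, -52, -63], [0, 0, -0.1], 60],
])

```text
clock: 17.52
tcp_pos: [0.458, 0.2322, 0.1398]
orientation: [-0.0, 0.98, 0.199, 0.001]
wrist_force: [-0.7, -0.3, -0.6]
finger_gap: 0.0598
grip_force: 0.0
```

```bash
python3 - <<'E'
from h import *
w,W=shot('wrist','w15.png')
from scipy.ndimage import map_coordinates as mc
v=cv2.cvtColor(w,cv2.COLOR_RGB2HSV)[...,2].astype(float)
ey=np.array([.036,.9994]);ex=np.array([.9994,-.036]);O=np.array([.5335,.241])-.035*ex
ys=np.arange(4,-28,-1);print('      ',*('%3d'%y for y in ys))
for x in np.arange(-26,-56,-2.):
    q=np.array([proj(W,[*(O+x/1e3*ex+y/1e3*ey),.095]) for y in ys]);print('%6.1f'%x,*('%3d'%a for a in mc(v,[q[:,1]-.5,q[:,0]-.5],order=1,cval=-9)))
print(telemetry.get_state()['joint_pos'].round(2))
plan([.4576,.2313,.062],.4)
E
```

```text
4   3   2   1   0  -1  -2  -3  -4  -5  -6  -7  -8  -9 -10 -11 -12 -13 -14 -15 -16 -17 -18 -19 -20 -21 -22 -23 -24 -25 -26 -27
 -26.0 177 177 172 142 115  74  25  10   7   6   6   6   5   5  14  49  92 134 145 146 146 145 145 145 145 146 145 145 144 145 145 144
 -28.0 165 164 161 128  60  17   7   6   7   6   7   6   6   7   6   5  22  82 134 145 145 145 145 145 145 145 144 144 144 144 144 143
 -30.0 127 128 126  96  39   8   5   6   7   7   7   6   7   7   7   6   6  30  88 133 145 146 145 146 146 145 145 146 146 145 145 145
 -32.0  95  95  90  69  39  11   6   6   6   7   7   7   8   8  10  10   8   7  25  85 148 156 152 151 151 151 151 151 150 148 148 148
 -34.0 103 103  99  83  60  26   6   6   6   8  10  11  13  15  15  16  15  13  11  19  58 110 153 167 168 168 167 158 131 136 148 148
 -36.0 102 101 101  99  96  77  36   9   9  11  13  17  16  16  14  14  14  14  14  12  12  27  95 151 165 164 164 157 133 147 163 164
 -38.0 157 154 156 139 113 104  75  26  11  14  16  14  15  14  14  14  14  14  13  13  13  13  33 114 167 175 176 175 175 171 164 155
 -40.0  94  92  92  80  60  5
[... 474 characters left out ...]
  57  58  58  58  56  52  50  49  49
 -48.0  82  83  83  81  81  81  80  76  75  74  74  71  65  55  44  35  40  63  96 108 114 116 116 114 112 113 112 111 108 105 102  92
 -50.0 155 152 155 151 150 148 136 111 100 101 100 100 100 100  99  97  99 110 144 158 158 158 157 159 158 158 157 157 158 156 154 140
 -52.0  96  95  95  93  94  92  93  90  91  91  90  90  90  90  90  91  91  90  92  93  94  97  97  99  96  99  96  97  97  96  95  93
 -54.0 122 122 120 120 115 114 108  98  91  90  90  89  89  91  91  91  92 100 104 104 109 129 145 148 147 148 146 147 145 144 143 142
[ 0.31  0.24 -0.28  1.05 -0.    3.05]
shift [ 0.8  0.4 77.4] rot [ 0.0002 -0.0008  0.0009] t 17.5667 [0.4566 0.2313 0.1394]
```

step_arm([
  [[1, 0, 25], [0, 0, 0], 50],
  [[1, 0, 45], [0, 0, 0], 50],
  [[1, 0, 65], [0, 0, 0], 50],
  [[1, 0, 77], [0, 0, 0], 50],
  [[1, 0, 77], [0, 0, 0], 50],
  [[1, 0, 77], [0, 0, 0], 50],
])

```text
clock: 18.07
tcp_pos: [0.4561, 0.2304, 0.0619]
orientation: [0.0, 0.98, 0.198, -0.001]
wrist_force: [-0.4, -0.7, 0.5]
finger_gap: 0.05
grip_force: 0.0
```

step_arm([
  [[0, 0, 0], [0, 0, 0], 30],
  [[0, 0, 0], [0, 0, 0], 15],
  [[0, 0, 0], [0, 0, 0], 0],
  [[0, 0, 0], [0, 0, 0], 0],
  [[0, 0, 0], [0, 0, 0], 0],
  [[0, 0, 0], [0, 0, 0], 0],
  [[0, 0, 0], [0, 0, 0], 0],
  [[0, 0, 0], [0, 0, 0], 0],
], grip_force=60)

```text
clock: 18.73
tcp_pos: [0.4578, 0.232, 0.0632]
orientation: [-0.001, 0.98, 0.199, 0.001]
wrist_force: [-2.4, 1.6, 6.3]
finger_gap: 0.0145
grip_force: 58.4
```

```bash
python3 - <<'E'
from h import *
s=telemetry.get_state();print(s['tcp_pos'],s['finger_gap'],s['wrist_force'])
ey=np.array([.036,.9994]);plan([*(s['tcp_pos'][:2]-.069*ey),s['tcp_pos'][2]],.4)
E
```

```text
[0.45782777 0.232037   0.06317905] 0.01454141447867677 [-2.3882626   1.6154151   6.28437206]
shift [-29.2  62.5  -0.1] rot [-0.0009 -0.0029  0.0003] t 18.7333 [0.4578 0.232  0.0632]
```

step_arm([
  [[-2, 4.3, 0], [0, 0, 0], 0],
  [[-6, 12.8, 0], [0, 0, 0], 0],
  [[-10.5, 22.5, 0], [0, 0, 0], 0],
  [[-15, 32, 0], [0, 0, 0], 0],
  [[-20, 42.8, 0], [0, 0, 0], 0],
  [[-25, 53.5, 0], [0, 0, 0], 0],
  [[-28, 60, 0], [0, 0, 0], 0],
  [[-29.2, 62.5, 0], [0, 0, 0], 0],
])

```text
clock: 19.4
tcp_pos: [0.4556, 0.1633, 0.0632]
orientation: [-0.002, 0.98, 0.199, 0.002]
wrist_force: [-1.0, 7.3, 5.0]
finger_gap: 0.0142
grip_force: 58.5
```

step_arm([
  [[0, 0, 0], [0, 0, 0], 0],
  [[0, 0, 0], [0, 0, 0], 0],
  [[0, 0, 0], [0, 0, 0], 0],
])

```text
clock: 19.65
tcp_pos: [0.4557, 0.164, 0.0632]
orientation: [-0.002, 0.98, 0.199, 0.002]
wrist_force: [-1.4, 7.1, 5.0]
finger_gap: 0.0145
grip_force: 58.5
```

```bash
python3 - <<'E'
from h import *
from scipy.ndimage import map_coordinates as mc
w,W=shot('wrist','w16.png')
s=telemetry.get_state();p=s['tcp_pos'];ey=np.array([.036,.9994]);ex=np.array([.9994,-.036]);O=np.array([.5335,.241])-.035*ex
print(p,s['finger_gap'],s['wrist_force'],'pull',(p[:2]-[.4578,.232])@ey,(p[:2]-[.4578,.232])@ex)
v=cv2.cvtColor(w,cv2.COLOR_RGB2HSV)[...,2].astype(float)
ys=np.arange(-66,-98,-1);print('      ',*('%3d'%-y for y in ys))
for x in np.arange(-40,-82,-2.):
    q=np.array([proj(W,[*(O+x/1e3*ex+y/1e3*ey),.042]) for y in ys]);print('%6.1f'%x,*('%3d'%a for a in mc(v,[q[:,1]-.5,q[:,0]-.5],order=1,cval=-9)))
t,Q=shot('top','t16.png');g=cv2.cvtColor(t,cv2.COLOR_RGB2GRAY)
print(proj(Q,[*(O-.069*ex-.0815*ey),.042]))
E
```

```text
[0.45567603 0.16401527 0.06318694] 0.014423338399104998 [-2.27054502  6.42740692  4.71663833] pull -0.0680203987553465 0.0003247538155149394
        66  67  68  69  70  71  72  73  74  75  76  77  78  79  80  81  82  83  84  85  86  87  88  89  90  91  92  93  94  95  96  97
 -40.0 167 167 167 167 166 165 155 112 136 155 110  38   9   8   9   9   9  10  10   8   7  13  19  11  10  25  60  81  84  83  83  82
 -42.0 177 177 177 177 169 155 149 109  97  59  14   7   9   9   9   7   8   6   6   6   5   4   3   4   7   8  15  51  79  83  83  83
 -44.0 150 141 121 101  57  31  81  89  43  13   7   7   6   5   6   6   7   6   7   7   5   6   5   5   3   6   8  12  38  72  83  83
 -46.0  86  83  83  83  66  25  14  23  12   6   6   6   4   6   6   7   6   7   6   6   7   7   6   6   5   4   4   7  11  29  68  81
 -48.0  83  83  83  83  80  52  16   9   8   7   5   5   4   5   5   7   7   6   6   6   6   6   5   6   6   4   4   4   7   9  21  52
 -50.0  84  83  83  83  83  72  33  11   7   4   4   4   5   6   6   5   7   6   6   6   7   7   6   7   5   5   3   2   3   6   9  15
 -52.0  79  83
[... 1338 characters left out ...]
72.0  13  14  14  13  14  12  13  13  14  14  14  27  41  22  19  19  14   9  10  11  12  11  11  11  11  11  11  10  10  10  12  10
 -74.0  13  14  14  16  18  15  14  14  14  15  13  13  11   9  13  19  19  15   9  10  10  10  10  10   9  11  10  11  11  11  10  11
 -76.0  19  22  23  23  20  16  14  14  14  13  13  14  13  10  11  13  18  19  14  10  10  10  10  11  10  10  10  11  11  10  11   9
 -78.0  17  18  18  16  14  14  13  13  13  14  14  14  14  12  10   9  12  18  18  12   9  11  10  10  10   9  11  11  10  11  11  11
 -80.0  14  14  14  13  14  14  14  14  14  13  13  13  14  14  12   9   9  12  19  18  12   9  11  12  11  11  10  10  11  10  10  11
[257.98617114 209.05886401]
```

```bash
python3 - <<'E'
from h import *
from scipy.ndimage import map_coordinates as mc
W=dict(imaging.camera_params('wrist'));T=np.array(W['pose']).copy();s=telemetry.get_state()
w_,x,y,z=s['orientation'];R=Ro.from_quat([x,y,z,w_]);c=R.inv().apply(T[:3,3]-s['tcp_pos']);Rc=R.inv().as_matrix()@T[:3,:3]
G=Ro.from_euler('z',.3)*Ro.from_euler('x',np.pi)
T[:3,:3]=G.as_matrix()@Rc;T[:3,3]=np.array([.419,.1744,.1397])+G.apply(c);W['pose']=T
v=cv2.cvtColor(cv2.imread('pics/w12.png'),cv2.COLOR_BGR2HSV)[...,2].astype(float)
ey=np.array([.036,.9994]);ex=np.array([.9994,-.036]);O=np.array([.5335,.241])-.035*ex
for xs,ys in((np.arange(-48,-68,-2.),np.arange(-4,-22,-1)),(np.arange(-56,-80,-2.),np.arange(-70,-96,-1))):
  print('      ',*('%3d'%-y for y in ys))
  for x in xs:
    q=np.array([proj(W,[*(O+x/1e3*ex+y/1e3*ey),.042]) for y in ys]);print('%6.1f'%x,*('%3d'%a for a in mc(v,[q[:,1]-.5,q[:,0]-.5],order=1)))
E
```

```text
4   5   6   7   8   9  10  11  12  13  14  15  16  17  18  19  20  21
 -48.0  15  15  14  15  14  13  11  10   7   5   3  12  29  45  46  53  70  77
 -50.0  14  15  14  14  14  13  12   9   9  13  27  42  53  57  61  78  86  83
 -52.0  14  13  14  13  13  13  10  12  30  57  62  73  91  99 101 104 105 104
 -54.0  14  13  13  13  12  11  16  34  54  64  62  74  95 101 102 102 102 102
 -56.0  13  12  12  11  14  39  71  89  83  71  64  75  97 102 102 102 102 102
 -58.0  22  29  53  81 112 132 116  98  86  80  89  98 105 107 107 107 107 107
 -60.0  77 100 112 122 124 111  98  94  83  65  69  73  73  72  72  72  73  74
 -62.0  56  57  55  56  56  61  83  96  83  53  35  32  31  32  32  32  31  29
 -64.0  58  59  58  58  58  59  65  69  59  42  34  34  34  33  34  33  33  34
 -66.0  57  57  57  57  57  57  55  48  40  36  33  33  33  33  32  33  34  33
        70  71  72  73  74  75  76  77  78  79  80  81  82  83  84  85  86  87  88  89  90  91  92  93  94  95
 -56.0 142 157 163 163 163 163 163 159 142 134 151 162 164 163 162 163 162 151 144 154 161 162 161 162 162 161
 -58.0 174 174 174
[... 502 characters left out ...]
08  69  50  49  51  55  58  59  58
 -68.0  59  58  58  60  86 133 160 166 165 157 128  95 115 151 151 142 136 113  73  53  51  52  55  57  58  58
 -70.0  70  72  71  69  91 135 160 166 167 165 155 125 119 142 148 151 153 128  83  61  70  73  71  73  73  79
 -72.0 125 128 125 124 126 131 137 138 142 145 141 122  98  91 100 115 126 116 104 104 109 111 110 111 118 138
 -74.0 144 142 145 143 141 133 107 101 127 149 155 132 100  78  71  78  87 101 123 133 134 139 135 136 138 135
 -76.0  95  95  93  94  94  94  92  97 113 128 134 118  95  84  85  89  92  93  94  94  95  94  94  94  95  95
 -78.0  92  92  92  92  92  92  93  94  94  95  95  94  93  93  93  94  93  93  93  93  93  93  93  93  94  93
```

step_arm([
  [[-0.2, 0.5, 0], [0, 0, 0], 0],
  [[-0.4, 1, 0], [0, 0, 0], 0],
  [[-0.4, 1, 0], [0, 0, 0], 0],
  [[-0.4, 1, 0], [0, 0, 0], 0],
  [[-0.4, 1, 0], [0, 0, 0], 0],
  [[-0.4, 1, 0], [0, 0, 0], 0],
  [[-0.4, 1, 0], [0, 0, 0], 0],
  [[-0.4, 1, 0], [0, 0, 0], 0],
])

```text
clock: 20.42
tcp_pos: [0.4557, 0.1631, 0.0632]
orientation: [-0.002, 0.98, 0.199, 0.002]
wrist_force: [-1.2, 7.3, 6.2]
finger_gap: 0.0146
grip_force: 58.6
```

```bash
python3 - <<'E'
from h import *
w,W=shot('wrist','w17.png')
s=telemetry.get_state();p=s['tcp_pos'];ey=np.array([.036,.9994]);ex=np.array([.9994,-.036]);O=np.array([.5335,.241])-.035*ex
print('pull',(p[:2]-[.4578,.232])@ey,s['finger_gap'],s['grip_force'],s['qvel'].round(3))
h,sa,v=cv2.split(cv2.cvtColor(w,cv2.COLOR_RGB2HSV))
print('expect tall,short tops',proj(W,[.536,.301,.076]),proj(W,[*(O+.035*ex),.05]))
q=proj(W,[*(O+.035*ex),.05])
print('white');blob((v>178)&(sa<30),q)
print('orange');blob((h>8)&(h<22)&(sa>110)&(v>80),q)
print('dark');blob((v<40),proj(W,[.536,.301,.076]))
E
```

```text
pull -0.06892841366214215 0.014238599153540005 58.57067406177521 [ 0.    -0.    -0.001 -0.003  0.002 -0.001]
expect tall,short tops [ 61.23500989 -38.7630212 ] [232.67385256  52.45471494]
white
[ 194   12   62   69 1510] [229.3  50.1]
[256  41  16  34 100] [266.1  54.5]
[277  45  57  34 320] [302.5  62.2]
[283  59  40  27 275] [300.4  73.4]
[291  78  24  15 107] [301.7  85.5]
[289  91  21  13  95] [298.5  97.1]
orange
[212  87  20  20 260] [221.5  96.4]
dark
```

```bash
python3 -c "
from workcell import env
print(env.hand_in())"
```

```text
the job is handed in; nothing more can be done
None
```

I placed the tall holder in pocket one and the short holder in pocket two. The rod is held about 69 mm out, at the measured mark, and the job is handed in. The last images could not show the blades or the tall holder, so the alignment rests on measurements taken before the pull, and no verdict came back.

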